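Set out the sharpening stones

ROBOT

A 6-joint arm with a two-finger parallel gripper is mounted at the origin on the work surface. World frame = base frame: x ahead of the robot, y to its left, z up, the work surface at z = 0. Lengths are in m, angles in degrees, forces in N, time in s.
With the tool pointing down it reaches from about 0.4 to 0.825 m from the base axis. Payload 7 kg.
Tool frame: the origin (TCP) lies midway between the tips of the shut fingers; the grasp point (between the pads) lies 19 mm behind it (hold_point_z is the distance from the TCP to the grasp point, in m); z points along the fingers, y is the line along which they close (so a half turn about z gives the same grasp; the last joint's range is limited). The gripper opens to 88 mm and grips with 3 to 60 N. Pads are 19 mm wide; open, the fingers measure 130 mm over their backs; the gripper's body (78 mm by 193 mm) begins 47 mm behind the grasp point.
Start: joints at [-59.181, 20.546, 0.682, 0, -70.136, -16.507], TCP at [0.167, -0.654, 0.227] pointing down, gripper open.
Joint ranges: [-176.03, 176.03], [-82.01, 121.73], [-58.28, 71.71], [-173.87, 95.51], [-174.79, -0.11], [-173.66, 173.66]. Speed limits (degrees/s): [136.94, 136.94, 172.46, 180, 180, 180].

INTERFACE

Orientations are given as [roll, pitch, yaw] about the fixed x, y, z axes, in that order (R = Rz(yaw) Ry(pitch) Rx(roll)).
In Python, from plant import get_state, capture, close_job, hold_point_z gives the robot as it stands.
- The arm moves only by the shell command python3 -m inch 'ROWS' [FORCE]. ROWS is text: rows parted by semicolons, each of 5 numbers parted by spaces: the shift along the tool's x, y, z normalised to -1 to 1, where 1 is 0.15 m, then the turn about the tool's z normalised to -1 to 1, where 1 is 360 degrees, then the opening, from 0 (shut) to 1 (fully open). In form: tx ty tz spin grip; .... A call has exactly 8 rows; each row shifts and turns the commanded pose from where the row before left it, along the tool's axes as they then stand; what a row does not reach is not made up. A row lasts 1/8 s, in which the tool goes at most 62.5 mm and 10.7 degrees, less where a joint would pass 70% of its speed; a pose out of reach is approached as far as the arm can. A call with a number of a shift or a turn outside -1 to 1 is refused whole. A call with a gripper value outside its range is refused whole. The fingers move at their own pace and stop on an object; FORCE is the grip in N (left out, the last holds). Time passes only in rows, so rows that do not move let the fingers close, or fill a call up. It gives the time, the measured TCP pose, the force, the opening and the grip force at its end, in the units of the state.
- get_state(): the state, without advancing time (a new reading comes with each control period).
- capture(name): name is "side" or "top" or "wrist"; returns a dict with "color" (384x512x3 uint8, blue, green, red), "mtx" (3x3 intrinsics, pixels), "R" (3x3) and "t" (3): a world point X has camera coordinates R X + t. Camera axes: x right, y down, z forward; pixel columns grow to the right and rows downward; lengths in m; the calibration is good to about 2 mm. A picture is of the moment at which its call begins. There is no depth.
- close_job(): hands the job in; it is judged then, once.
The state is a dict: "time_s": time; "joints": joint angles; "qd": joint speeds; "joint_torque": joint torques, N m; "tcp_pos": TCP position; "eef_rot": TCP orientation; "contact_force": force on the tool from outside, world axes, zero at the start; "moment": the same for the moment, N m; "gripper_width": finger opening in m; "gripper_force": force on a finger pad.
Only numpy, scipy, OpenCV 4.12 (cv2) and the standard library are available. Lean on these libraries where they do the work, as an engineer would, in place of code of your own. Each camera call takes 0.05 s, during which the arm holds its last target. There are 200 camera calls.

TASK

Set the honing board up for sharpening: put the three long stones on it in a straight row between the steel diamond plate and the leather strop, evenly spaced and parallel to those two, in order of use: the black coarse stone next to the diamond plate, the orange medium stone in the middle, the white fine stone next to the strop. Set the small green slurry stone centred on top of the white stone, and lay the gouge on the board crosswise to the stones, midway between their near ends and the board's red edge and roughly centred on the orange stone. Leave the amber jar on the cork mat undisturbed.

Things in the scene. Friction and masses are not known exactly. Their poses are not given: they have to be found in the camera images.
- board: Honing board, fixed: plywood, 260 (its x) x 410 (y) x 12 mm, on the bench to the robot's left or right. Origin: centre of its underside; z up, x roughly away from the robot. Red strip 12 mm wide along its edge at x = -123 mm (robot's side). Diamond plate and strop are fixed on it at x = 40, y = 176 and -176 mm, either way round; so even spacing puts the stones at x = 40, y = -88, 0, 88 mm.
- diamond_plate: Diamond plate at one end of the honing board, fixed: bright steel with rows of dark dots on a blue base, 120 mm (x, along the board's x) by 46 mm (y), 26 mm high. Origin: centre of its underside, on top of the board.
- strop: Leather strop at the other end of the honing board, fixed: matt brown leather on a dark wood block, 120 mm (x, along the board's x) by 46 mm (y), 26 mm high. Origin: centre of its underside, on top of the board.
- coarse: Coarse sharpening stone, loose: black bar 110 mm (x) by 44 mm (y) by 24 mm high, about 0.25 kg. Origin: centre of its underside, z up. It starts on the cork mat (4 mm thick, on the bench beside the board), x roughly away from the robot.
- medium: Medium sharpening stone, loose: orange bar, same size, weight and axes as the coarse one; starts on the cork mat.
- fine: Fine sharpening stone, loose: white bar, same size, weight and axes as the coarse one; starts on the cork mat.
- slurry: Slurry stone, loose: small green block 60 mm (x) by 30 mm (y) by 24 mm high, about 0.09 kg. Origin: centre of its underside, z up. Starts on the cork mat.
- gouge: Carving gouge, loose, lying flat, 200 mm long along its x. Origin: middle of its length, level of its underside; z up. Brown wooden handle, 22 mm square, x = -100 to 15 mm; steel blade, 4 to 6 mm thick at 11 mm height, x = 15 to 100 mm. About 0.14 kg, balances near x = -20 mm: grip the handle there, across its y. Starts at the side of the cork mat, blade away from the robot.
- jar: Amber glass jar with a dark lid, a bystander: 44 mm across, 60 mm high, standing loose on the cork mat among the stones. Origin: centre of its underside. Not to be moved. (A 70 x 50 x 16 mm wood offcut also lies among the stones; it does not matter.)

How it is judged:
By the outcome, as a careful person would: the job done as asked, in the order asked, and still so for the second after the job is handed in, with the robot touching nothing.
It also fails if it takes over 125 s, if anything falls off the work surface, if the arm or the gripper's body presses on something with over 40 N, if the wrist force passes 120 N, or if a joint passes its speed limit or range.

## Working session

There is one attempt and no reset: what is moved stays moved. The work goes in short steps, Python scripts to look and compute and a shell command to move; the robot and the scene stay as the last step left them, time stands still between calls to the robot, and variables do not carry over. Pictures are saved under pics/ and viewed, at most 14 in all, crops included, and the job is handed in when it is done.

```bash
ls; mkdir -p pics
python3 - <<'E'
from plant import *
import cv2,numpy as np
print(get_state(),hold_point_z)
for n in("top","side","wrist"):
    c=capture(n);cv2.imwrite(f"pics/{n}0.png",c["color"]);print(n,c["mtx"].tolist(),c["R"].tolist(),c["t"].tolist() if hasattr(c["t"],'tolist') else c["t"])
E
```

```text
pics
{'time_s': 0.0, 'joints': array([-5.91808405e+01,  2.05903368e+01,  6.32318382e-01, -2.19235791e-02,
       -7.01362912e+01, -1.65062984e+01]), 'qd': array([-0.08201894, -0.06347309,  0.04199417, -0.11621601, -0.05188161,
       -0.08485145]), 'joint_torque': array([ 1.78894206e-03, -5.82718492e+01,  2.93050539e+01,  6.99776441e+00,
        6.57933037e-03, -1.67744938e-04]), 'tcp_pos': array([ 0.16671645, -0.65355939,  0.22561837]), 'eef_rot': array([ 1.79903721e+02, -7.03800004e-03, -1.65694599e+02]), 'contact_force': array([-0.17961927, -0.13146468,  0.27381861]), 'moment': array([-0.01820907,  0.05488911,  0.04599418]), 'gripper_force': 0.0, 'gripper_width': 0.0875549015519229} 0.0188
top [[354.71809912503363, 0.0, 250.04004455575802], [0.0, 354.71809912503363, 192.17241370946132], [0.0, 0.0, 1.0]] [[0.013545915693920411, -0.9996639070533513, -0.022103870766048143], [-0.9965789804773166, -0.011695095379985415, -0.0818141822353881], [0.08152817818892714, 0.023136501007758235, -0.9964024580872493]] [0.005835292690264113, 0.5228396533923482, 0.9293599023524015]
side [[404.23544418924087, 0.0, 259.1690974560546], [0.0, 404.23544418924087, 194.82151238588895], [0.0, 0.0, 1.0]] [[-0.9997297160937142, -0.019623461652868556, -0.012466535683175855], [-0.0002274029863575092, 0.5444570007115388, -0.838788723496017], [0.023247430977707935, -0.838559177475838, -0.5443143051803644]] [0.5157177157224496, 0.03813944800899232, 1.168300578830415]
wrist [[294.08309143937083, 0.0, 254.35060495214222], [0.0, 294.08309143937083, 188.15291961546274], [0.0, 0.0, 1.0]] [[-0.24700123661446696, 0.9690138377327432, 0.0016035564802363066], [0.9293671146846316, 0.2364261366102948, 0.2835126947251095], [0.27434860169807124, 0.07151827885227298, -0.958967142573885]] [0.6733342863230374, -0.035399445457499, 0.39055662223664456]
```

View pics/top0.png

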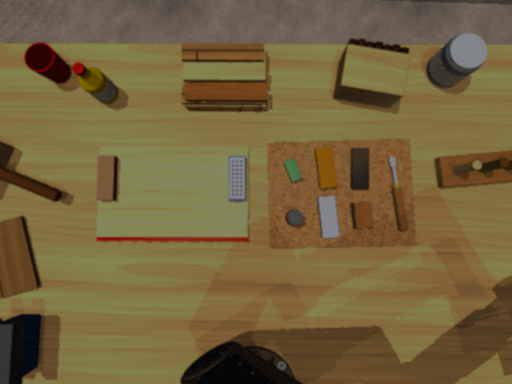

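View pics/side0.png

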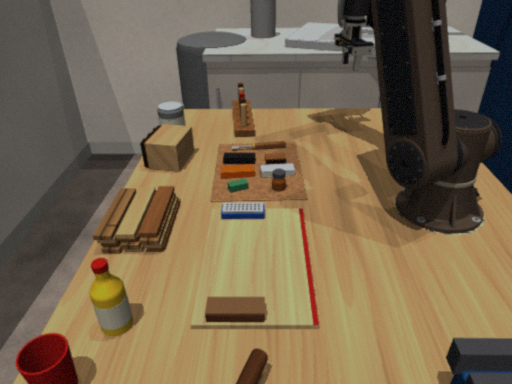

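The top view shows the board on the left with the strop at (107,178), the diamond plate at (237,178) and the red edge along row 240. On the mat, green is at (292,170), orange (326,168), black (360,168), white (328,217), the jar (295,217), the offcut (362,215) and the gouge (400,190). The side view agrees with this, so the strop is at the +y end. I'll measure roughly from the top view, then refine with the wrist camera.

```bash
cat > h.py <<'E'
import cv2,numpy as np
from plant import *
def ray(c,uv,z):
    uv=np.atleast_2d(np.asarray(uv,float)); R=np.array(c["R"]);t=np.array(c["t"]);K=np.array(c["mtx"])
    o=-R.T@t; d=np.c_[uv,np.ones(len(uv))]@np.linalg.inv(K).T@R
    return o+d*((z-o[2])/d[:,2])[:,None]
def tri(obs):  # [(cam,uv)] -> point
    A=[];b=[]
    for c,uv in obs:
        R=np.array(c["R"]);t=np.array(c["t"]);K=np.array(c["mtx"]);o=-R.T@t
        d=R.T@np.linalg.inv(K)@np.array([*uv,1.]);d/=np.linalg.norm(d)
        M=np.eye(3)-np.outer(d,d);A.append(M);b.append(M@o)
    return np.linalg.lstsq(np.vstack(A),np.hstack(b),rcond=None)[0]
def blob(c,lo,hi,box=None,k=3):
    m=cv2.inRange(cv2.cvtColor(c["color"],cv2.COLOR_BGR2HSV),lo,hi)
    if box is not None:
        q=np.zeros_like(m);x0,y0,x1,y1=box;q[y0:y1,x0:x1]=255;m&=q
    m=cv2.morphologyEx(m,cv2.MORPH_OPEN,np.ones((k,k)))
    cs=cv2.findContours(m,cv2.RETR_EXTERNAL,cv2.CHAIN_APPROX_NONE)[0]
    return max(cs,key=cv2.contourArea) if cs else None
def rect(c,ct,z):
    """min-area rectangle of contour projected on plane z: centre, (long,short), long-axis angle deg in (-90,90]"""
    p=ray(c,ct[:,0,:],z)[:,:2]
    r=cv2.minAreaRect((p*1000).astype(np.float32));b=cv2.boxPoints(r)/1000
    e1,e2=b[1]-b[0],b[2]-b[1]
    if np.linalg.norm(e1)<np.linalg.norm(e2):e1,e2=e2,e1
    a=np.degrees(np.arctan2(e1[1],e1[0]));a=(a+90)%180-90
    return b.mean(0).round(4),(round(np.linalg.norm(e1),4),round(np.linalg.norm(e2),4)),round(a,2)
E
python3 - <<'E'
from h import *
c=capture("top");h=cv2.cvtColor(c["color"],cv2.COLOR_BGR2HSV)
P=dict(green=(292,170),orange=(326,168),black=(360,168),white=(328,217),jar=(295,217),off=(362,213),handle=(401,210),blade=(394,170),strop=(107,178),plate=(237,165),red=(170,240),cork=(345,235),ply=(170,200))
for n,p in P.items(): print(n,h[p[1],p[0]],ray(c,p,.03)[0].round(3))
w=cv2.imread("pics/wrist0.png")
E
```

```text
green [ 60  91 118] [ 0.583 -0.099  0.03 ]
orange [ 18 245 132] [ 0.589 -0.189  0.03 ]
black [18 90 48] [ 0.59  -0.279  0.03 ]
white [107  13 139] [ 0.459 -0.194  0.03 ]
jar [162  18  70] [ 0.458 -0.107  0.03 ]
off [ 14 186 115] [ 0.471 -0.282  0.03 ]
handle [ 14 180 109] [ 0.48  -0.384  0.03 ]
blade [ 23  18 128] [ 0.585 -0.368  0.03 ]
strop [ 15 133 121] [0.556 0.398 0.03 ]
plate [120   3  98] [0.595 0.048 0.03 ]
red [  6 213 134] [0.393 0.222 0.03 ]
cork [ 14 159 120] [ 0.413 -0.238  0.03 ]
ply [ 31  93 134] [0.499 0.225 0.03 ]
```

View pics/wrist0.png

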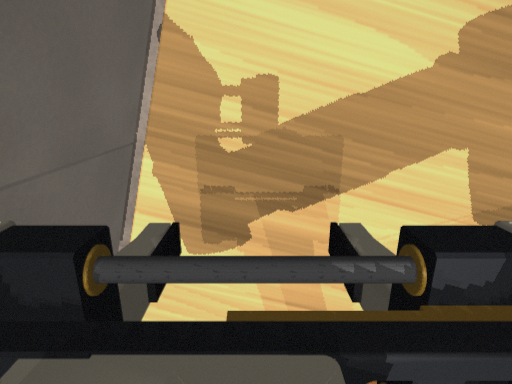

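The wrist view at the start shows only bare bench and the edge at the left. The fingers take up the rows below 220, and the visible part lies on the robot side of the tool. I'll move over the mat, squared up to yaw 180.

```bash
python3 -m inch '0 0 0 0.02 1; 0 0 0 0.02 1; -.21 .2 -.035 0 1; -.21 .2 -.035 0 1; -.21 .2 -.035 0 1; -.21 .2 -.035 0 1; -.21 .2 -.035 0 1; -.21 .2 -.035 0 1' && python3 -m inch '-.21 .2 -.035 0 1; -.21 .2 -.035 0 1; -.21 .2 -.035 0 1; -.21 .2 -.035 0 1; -.21 .2 -.035 0 1; -.21 .2 -.035 0 1; -.2 .2 -.035 0 1; -.2 .2 -.035 0 1'
python3 - <<'E'
from h import *
import pickle
c=capture("wrist");cv2.imwrite("pics/w1.png",c["color"]);pickle.dump(c,open("w1.pkl","wb"));s=get_state();print(s["tcp_pos"],s["eef_rot"],s["joints"])
E
```

```text
time_s: 1.2
tcp_pos: [0.357, -0.4732, 0.2582]
eef_rot: [180.0, -0.0, 179.9]
contact_force: [0.4, -0.2, 0.3]
gripper_width: 0.0873
gripper_force: 0.0
time_s: 2.2
tcp_pos: [0.6063, -0.2335, 0.3001]
eef_rot: [180.0, -0.0, 179.9]
contact_force: [-0.1, -1.2, 0.0]
gripper_width: 0.0878
gripper_force: 0.0
[ 0.60954201 -0.23072266  0.3000861 ] [ 1.79985462e+02  6.13100074e-02 -1.79966600e+02] [-3.62902195e+00  1.63535012e+01  4.16586639e+00 -1.88539521e-02
 -7.77521097e+01 -8.63335804e+01]
```

View pics/w1.png

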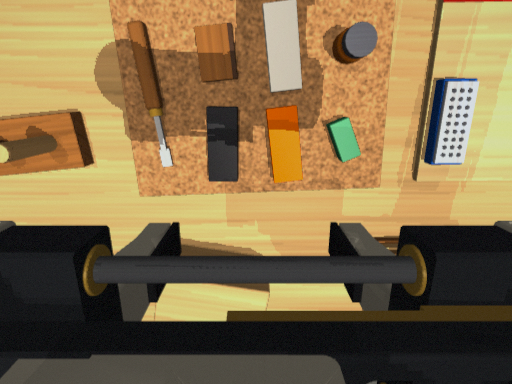

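The wrist view shows the gouge handle at (145,65) and blade tip at (166,160), black (223,143), orange (284,143), white (283,45, cut by the top edge), green (344,139), the jar (357,42), the offcut (216,52) and the diamond plate (452,121). I'll take a second view from further back and higher.

```bash
python3 -m inch '.2 .1 -.1 0 .7; .2 .1 -.1 0 .7; .1 .1 -.1 0 .7; 0 0 0 0 .7; 0 0 0 0 .7; 0 0 0 0 .7; 0 0 0 0 .7; 0 0 0 0 .7'
cat > meas.py <<'E'
from h import *
import pickle
B=dict(orange=((8,200,60),(24,255,255)),green=((40,70,30),(85,255,255)),black=((0,0,0),(179,140,62)),white=((0,0,85),(179,45,255)))
def cents(c,boxes):
    return {n:blob(c,*B[n],boxes.get(n)) for n in boxes}
w1=pickle.load(open("w1.pkl","rb"));w2=capture("wrist");t=capture("top");pickle.dump(w2,open("w2.pkl","wb"));pickle.dump(t,open("t2.pkl","wb"))
cv2.imwrite("pics/w2.png",w2["color"]);cv2.imwrite("pics/t2.png",t["color"])
s=get_state();print(s["tcp_pos"])
h=cv2.cvtColor(w1["color"],cv2.COLOR_BGR2HSV)
for n,p in dict(or1=(290,165),or2=(282,115),black=(223,130),bs=(223,175),white=(285,40),green=(342,130),handle=(147,80),hand2=(140,40),blade=(160,130),cork=(180,150),corksh=(250,100),red=(480,2),plate=(460,95),ply=(480,190)).items(): print(n,h[p[1],p[0]],end=' ')
E
python3 meas.py
```

```text
time_s: 3.25
tcp_pos: [0.5306, -0.1898, 0.3445]
eef_rot: [180.0, -0.1, 179.9]
contact_force: [-0.4, -0.0, 0.5]
gripper_width: 0.0615
gripper_force: 0.0
[ 0.53063602 -0.18970531  0.34478829]
or1 [ 19 231 220] or2 [ 13 255 203] black [ 0  0 30] bs [160  14  54] white [ 20  33 203] green [ 70 115 195] handle [ 14 172 111] hand2 [ 14 180 167] blade [ 23  14 147] cork [ 14 146 195] corksh [ 15 147 125] red [ 20 113 185] plate [102   6 218] ply [ 21 120 215]
```

View pics/w2.png

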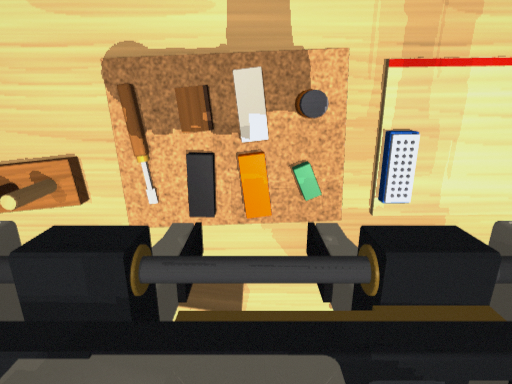

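The second wrist view has everything clear of the fingers: gouge (124,90)–(153,200), black (201,184), orange (255,185), white (251,104), green (307,180), jar (313,103), diamond plate (399,167), red strip at row 62.

```bash
cat > m2.py <<'E'
from h import *
import pickle
w1,w2,t=[pickle.load(open(f+".pkl","rb")) for f in("w1","w2","t2")]
B=dict(orange=((8,200,90),(24,255,255)),green=((45,60,60),(85,255,255)),black=((0,0,0),(179,255,70)),white=((0,0,95),(179,60,255)))
X2=dict(orange=(230,145,280,222),green=(285,155,330,205),black=(180,145,222,222),white=(228,60,275,148))
X1=dict(orange=(255,98,310,190),green=(320,110,370,170),black=(200,100,245,188))
XT=dict(orange=(312,140,340,194),green=(280,150,306,188),black=(346,140,374,194),white=(314,190,344,244))
for n in B:
    o=[];
    for nm,c,X in(("w1",w1,X1),("w2",w2,X2),("t",t,XT)):
        if n in X:
            ct=blob(c,*B[n],X[n])
            if ct is None: print(n,nm,"none");continue
            r=cv2.minAreaRect(ct);o.append((c,r[0]));print(n,nm,*rect(c,ct,.028))
    print("  tri",tri(o).round(4))
# board
ct=blob(w2,(0,215,90),(7,255,255),(370,45,512,80),2);print("red w2",rect(w2,ct,.012))
ct=blob(t,(0,190,80),(9,255,255),(80,225,260,250),1);print("red t",rect(t,ct,.012))
ct=blob(w2,(0,0,130),(179,60,255),(378,120,425,212),2);ct=cv2.convexHull(ct);print("plate w2",rect(w2,ct,.038));
ct2=cv2.convexHull(blob(t,(0,0,60),(179,60,255),(222,150,250,205),1));print("plate t",rect(t,ct2,.038))
print(tri([(w2,cv2.minAreaRect(ct)[0]),(t,cv2.minAreaRect(ct2)[0])]))
ct2=cv2.convexHull(blob(t,(10,110,60),(19,200,255),(90,150,119,205),1));print("strop t",rect(t,ct2,.038))
for nm,c,X in(("w2",w2,(108,75,160,165)),("t",t,(388,182,412,236))):
    ct=blob(c,(8,160,60),(18,255,255),X,3);print("handle",nm,rect(c,ct,.02))
for nm,c,X in(("w2",w2,(140,158,162,206)),("t",t,(386,150,402,192))):
    ct=blob(c,(0,0,70),(179,60,255),X,1);print("blade",nm,rect(c,ct,.015))
vis=w2["color"].copy()
E
python3 m2.py
```

```text
orange w1 [ 0.5905 -0.1888] (np.float32(0.11), np.float32(0.0446)) 7.05
orange w2 [ 0.589  -0.1885] (np.float32(0.1128), np.float32(0.0439)) 7.02
orange t none
  tri [ 0.5889 -0.1884  0.0232]
green w1 [ 0.5828 -0.1017] (np.float32(0.0602), np.float32(0.0295)) 23.31
green w2 [ 0.5809 -0.102 ] (np.float32(0.0628), np.float32(0.0295)) 23.03
green t none
  tri [ 0.5827 -0.1002  0.0209]
black w1 [ 0.5897 -0.279 ] (np.float32(0.108), np.float32(0.0449)) -1.0
black w2 [ 0.5871 -0.2783] (np.float32(0.1097), np.float32(0.045)) -0.88
black t [ 0.5795 -0.2779] (np.float32(0.1031), np.float32(0.0716)) -0.48
  tri [ 0.5838 -0.2783  0.0293]
white w2 [ 0.4597 -0.1943] (np.float32(0.1094), np.float32(0.0433)) 6.33
white t [ 0.4609 -0.1941] (np.float32(0.1104), np.float32(0.0464)) 6.99
  tri [ 0.4593 -0.1945  0.0261]
red w2 (array([0.3969, 0.1144], dtype=float32), (np.float32(0.1879), np.float32(0.0099)), np.float32(-89.43))
red t (array([0.393 , 0.3297], dtype=float32), (np.float32(0.1904), np.float32(0.0054)), np.float32(-89.16))
plate w2 (array([0.5614, 0.0509], dtype=float32), (np.float32(0.1145), np.float32(0.0431)), np.float32(0.61))Traceback (most recent call last):
  File "m2.py", line 20, in <module>
    ct2=cv2.convexHull(blob(t,(0,0,60),(179,60,255),(222,150,250,205),1));print("plate t",rect(t,ct2,.038))
cv2.error: OpenCV(4.12.0) /io/opencv/modules/imgproc/src/convhull.cpp:143: error: (-215:Assertion failed) total >= 0 && (depth == CV_32F || depth == CV_32S) in function 'convexHull'
```

```bash
sed -i 's/^B=dict/t["color"]=cv2.imread("pics\/top0.png")\nB=dict/; s/(0,0,0),(179,255,70)/(0,0,0),(179,255,75)/' m2.py; python3 m2.py
```

```text
orange w1 [ 0.5905 -0.1888] (np.float32(0.11), np.float32(0.0446)) 7.05
orange w2 [ 0.589  -0.1885] (np.float32(0.1128), np.float32(0.0439)) 7.02
orange t [ 0.5907 -0.1882] (np.float32(0.1094), np.float32(0.0443)) 6.94
  tri [ 0.5895 -0.1886  0.024 ]
green w1 [ 0.5828 -0.1017] (np.float32(0.0602), np.float32(0.0295)) 23.31
green w2 [ 0.5809 -0.102 ] (np.float32(0.0628), np.float32(0.0295)) 23.03
green t [ 0.5834 -0.1006] (np.float32(0.0582), np.float32(0.0281)) 23.17
  tri [ 0.583  -0.1008  0.0228]
black w1 [ 0.5897 -0.2791] (np.float32(0.108), np.float32(0.0452)) -0.96
black w2 [ 0.5879 -0.2784] (np.float32(0.1113), np.float32(0.0452)) -0.77
black t [ 0.5889 -0.278 ] (np.float32(0.1105), np.float32(0.0451)) -0.55
  tri [ 0.5891 -0.2801  0.0192]
white w2 [ 0.4597 -0.1943] (np.float32(0.1094), np.float32(0.0433)) 6.33
white t [ 0.4605 -0.1948] (np.float32(0.1105), np.float32(0.0453)) 6.38
  tri [ 0.459  -0.1945  0.0302]
red w2 (array([0.3969, 0.1144], dtype=float32), (np.float32(0.1879), np.float32(0.0099)), np.float32(-89.43))
red t (array([0.3949, 0.2221], dtype=float32), (np.float3
[... 159 characters left out ...]
)
plate t (array([0.5589, 0.047 ], dtype=float32), (np.float32(0.1224), np.float32(0.0479)), np.float32(1.07))
[0.5574623  0.04649015 0.04734508]
strop t (array([0.5537, 0.3996], dtype=float32), (np.float32(0.1208), np.float32(0.0459)), np.float32(0.55))
handle w2 (array([ 0.4826, -0.3834], dtype=float32), (np.float32(0.1139), np.float32(0.026)), np.float32(7.78))
handle t (array([ 0.481 , -0.3885], dtype=float32), (np.float32(0.1201), np.float32(0.0353)), np.float32(9.29))
blade w2 (array([ 0.5876, -0.3709], dtype=float32), (np.float32(0.0744), np.float32(0.0156)), np.float32(7.57))
blade t (array([ 0.5877, -0.37  ], dtype=float32), (np.float32(0.071), np.float32(0.0164)), np.float32(2.62))
```

Heights agree with the tops at about 28 mm, and the board's centre is about (0.5175, 0.223) with yaw 0.6°. Next, the coarse stone.

```bash
python3 -m inch '-.13 -.2 .25 0 .72; -.13 -.2 .25 0 .72; -.13 -.192 .25 0 .72; 0 0 .3 0 .72; 0 0 .3 0 .72; 0 0 .3 0 .72; 0 0 .25 0 .72; 0 0 0 0 .72' 30
```

```text
time_s: 4.35
tcp_pos: [0.5867, -0.2781, 0.057]
eef_rot: [179.9, -0.4, 179.9]
contact_force: [-0.3, 0.1, 0.1]
gripper_width: 0.0628
gripper_force: 0.0
```

```bash
python3 -m inch '-.012 0 .2 0 .72; 0 0 .13 0 .72; 0 0 0 0 .72; 0 0 0 0 .2; 0 0 0 0 .2; 0 0 0 0 .2; 0 0 0 0 .2; 0 0 0 0 .2' 40; python3 -c "
from plant import get_state as g;s=g();print(s['tcp_pos'],s['contact_force'],s['gripper_width'])"
```

```text
time_s: 5.35
tcp_pos: [0.5918, -0.2789, 0.0122]
eef_rot: [-179.9, 0.1, 179.9]
contact_force: [-1.2, -0.9, 6.8]
gripper_width: 0.0432
gripper_force: 40.0
[ 0.59177422 -0.27894007  0.01217546] [-1.24951032 -0.94114308  6.82844986] 0.043234918606052414
```

```bash
python3 -m inch '0 0 -.3 0 .2; 0 0 -.3 0 .2; .02 .3 -.12 0 .2; .03 .33 0 0 .2; .03 .33 0 0 .2; .03 .33 0 0 .2; .03 .33 0 0 .2; .03 .33 0 0 .2' && python3 -m inch '.04 .33 0 0 .2; 0 .33 0 0 .2; 0 .152 0 0 .2; 0 0 .2 -.0018 .2; 0 0 .2 0 .2; 0 0 0 0 .2; 0 0 0 0 .2; 0 0 0 0 .2'; python3 -c "
from plant import get_state as g;s=g();print(s['tcp_pos'],s['eef_rot'],s['contact_force'],s['gripper_width'])"
```

```text
time_s: 6.35
tcp_pos: [0.5648, 0.0156, 0.1185]
eef_rot: [180.0, -0.0, 179.9]
contact_force: [0.9, 0.4, -3.5]
gripper_width: 0.0439
gripper_force: 40.0
time_s: 7.35
tcp_pos: [0.5607, 0.1361, 0.0599]
eef_rot: [179.9, 0.1, -179.4]
contact_force: [1.2, 0.1, -2.9]
gripper_width: 0.0436
gripper_force: 40.0
[0.56068588 0.13608866 0.05994774] [ 1.79942113e+02  1.07657345e-01 -1.79449791e+02] [ 1.15669997  0.09513703 -2.88281546] 0.04361352223827513
```

```bash
python3 -m inch '0 0 .12 0 .2; 0 0 .1 0 .2; 0 0 .045 0 .2; 0 0 0 0 .2; 0 0 0 0 .2; 0 0 0 0 .2; 0 0 0 0 .2; 0 0 0 0 .2'
```

```text
time_s: 8.35
tcp_pos: [0.5598, 0.1357, 0.0198]
eef_rot: [-180.0, 0.0, -179.4]
contact_force: [-3.8, -1.6, 6.8]
gripper_width: 0.0433
gripper_force: 40.0
```

```bash
python3 -m inch '0 0 0 0 .66; 0 0 0 0 .66; 0 0 0 0 .66; 0 0 -.3 0 .66; 0 0 -.35 0 .66; .1 .1 -.35 0 .66; .15 .1 -.35 0 .66; .1 .1 -.35 0 .66' && python3 -m inch '0 .1 -.3 0 .66; 0 .1 -.2 0 .66; 0 0 0 0 .66; 0 0 0 0 .66;0 0 0 0 .66;0 0 0 0 .66;0 0 0 0 .66;0 0 0 0 .66'
python3 - <<'E'
from h import *
import pickle
c=capture("wrist");cv2.imwrite("pics/w3.png",c["color"]);pickle.dump(c,open("w3.pkl","wb"));s=get_state();print(s["tcp_pos"],s["eef_rot"])
E
```

```text
time_s: 9.35
tcp_pos: [0.506, 0.1805, 0.2757]
eef_rot: [180.0, 0.0, -179.4]
contact_force: [1.4, 0.4, 0.4]
gripper_width: 0.0579
gripper_force: 0.0
time_s: 10.35
tcp_pos: [0.5066, 0.2103, 0.3487]
eef_rot: [-180.0, -0.0, -179.4]
contact_force: [-0.2, 0.2, -0.2]
gripper_width: 0.0581
gripper_force: 0.0
[0.50663321 0.21030126 0.34874862] [-1.79998775e+02 -3.88711064e-03 -1.79445378e+02]
```

View pics/w3.png

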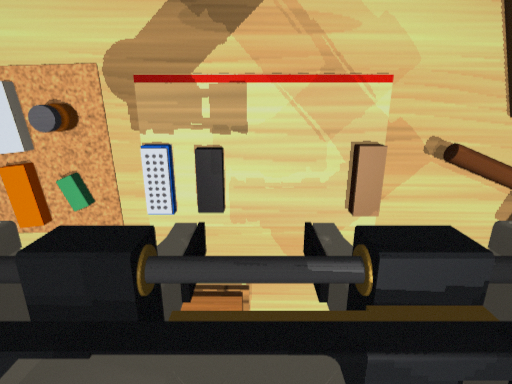

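The whole board is in view: plate (157,180), coarse stone (210,180), strop (367,180), red strip at row 78. The stone sits a quarter of the way from the plate to the strop. I'll measure to refine the board pose.

```bash
cat > m3.py <<'E'
from h import *
import pickle,sys
def board(c,Xr,Xp,Xs):
    p=rect(c,cv2.convexHull(blob(c,(0,0,150),(179,60,255),Xp,1)),.038)
    s=rect(c,cv2.convexHull(blob(c,(5,90,120),(16,180,255),Xs,2)),.038)
    r=rect(c,blob(c,(0,190,90),(8,255,255),Xr,1),.012)
    print("plate",p,"\nstrop",s,"\nred",r)
if __name__=="__main__":
    c=pickle.load(open("w3.pkl","rb"));h=cv2.cvtColor(c["color"],cv2.COLOR_BGR2HSV)
    for p in((350,180),(370,180),(335,180),(372,207),(172,160),(163,150)):print(h[p[1],p[0]],end=" ")
    board(c,(125,65,405,90),(138,140,173,220),(345,138,390,222))
    print("coarse",rect(c,blob(c,(0,0,0),(179,255,75),(188,140,232,220)),.036))
    print("orange",rect(c,blob(c,(8,200,90),(24,255,255),(0,155,55,230)),.028))
E
python3 m3.py
```

```text
[ 18 128 132] [ 15 119 175] [ 24 105 214] [ 15 125 167] [ 5 34 90] [105  14 226] plate (array([0.5591, 0.0496], dtype=float32), (np.float32(0.1128), np.float32(0.043)), np.float32(0.55)) 
strop (array([0.556 , 0.4034], dtype=float32), (np.float32(0.1197), np.float32(0.0447)), np.float32(0.69)) 
red (array([0.3943, 0.2239], dtype=float32), (np.float32(0.4089), np.float32(0.0089)), np.float32(-89.46))
coarse (array([0.5553, 0.1378], dtype=float32), (np.float32(0.1094), np.float32(0.0447)), np.float32(0.55))
orange (array([ 0.5883, -0.179 ], dtype=float32), (np.float32(0.1113), np.float32(0.0605)), np.float32(7.05))
```

```bash
cat > go.py <<'E'
import sys,numpy as np
from plant import get_state
x,y,z,yaw=map(float,sys.argv[1:5]);s=get_state();p=s["tcp_pos"];a=np.radians(s["eef_rot"][2])
d=np.array([x,y,z])-p;dy=(yaw-s["eef_rot"][2]+180)%360-180
print("t",round(s["time_s"],2),"tcp",p.round(4),"yaw",s["eef_rot"][2].round(2),"F",s["contact_force"].round(1),"w",round(s["gripper_width"],4))
print("tx %.3f ty %.3f tz %.3f spin %.4f"%((d[0]*np.cos(a)+d[1]*np.sin(a))/.15,(d[0]*np.sin(a)-d[1]*np.cos(a))/.15,-d[2]/.15,-dy/360))
E
python3 go.py .589 -.1885 .06 -173
```

```text
t 10.4 tcp [0.5066 0.2103 0.3487] yaw -179.45 F [-0.5 -0.3  0.9] w 0.0578
tx -0.523 ty -2.664 tz 1.925 spin -0.0179
```

```bash
python3 -m inch '-.06 -.3 .17 0 .72; -.06 -.3 .17 0 .72; -.06 -.3 .17 0 .72; -.06 -.3 .17 0 .72; -.06 -.3 .17 0 .72; -.06 -.3 .17 0 .72; -.06 -.3 .17 0 .72; -.06 -.3 .17 0 .72' && python3 -m inch '-.043 -.264 .165 0 .72; 0 0 .2 -.018 .72; 0 0 .2 0 .72; 0 0 0 0 .72; 0 0 0 0 .72; 0 0 0 0 .72; 0 0 0 0 .72; 0 0 0 0 .72'; python3 go.py .589 -.1885 .0085 -173
```

```text
time_s: 11.4
tcp_pos: [0.5825, -0.1504, 0.1441]
eef_rot: [-180.0, 0.0, -179.4]
contact_force: [0.9, 0.1, 0.1]
gripper_width: 0.063
gripper_force: 0.0
time_s: 12.4
tcp_pos: [0.5893, -0.1884, 0.0607]
eef_rot: [-180.0, 0.1, -172.9]
contact_force: [-1.1, -0.1, 0.4]
gripper_width: 0.0634
gripper_force: 0.0
t 12.4 tcp [ 0.5893 -0.1884  0.0607] yaw -172.95 F [-1.1 -0.1  0.4] w 0.0634
tx 0.002 ty -0.001 tz 0.348 spin 0.0001
```

```bash
python3 -m inch '0 0 .2 0 .72; 0 0 .13 0 .72; 0 0 0 0 .72; 0 0 0 0 .2; 0 0 0 0 .2; 0 0 0 0 .2; 0 0 0 0 .2; 0 0 0 0 .2' 40; python3 go.py .557 .2237 .12 -179.4
```

```text
time_s: 13.4
tcp_pos: [0.5897, -0.1885, 0.0116]
eef_rot: [-180.0, 0.1, -172.9]
contact_force: [-0.2, 0.8, 6.2]
gripper_width: 0.0436
gripper_force: 40.0
t 13.4 tcp [ 0.5897 -0.1885  0.0116] yaw -172.94 F [-0.2  0.8  6.2] w 0.0436
tx -0.122 ty 2.754 tz -0.723 spin 0.0179
```

```bash
python3 -m inch '0 0 -.3 0 .2; 0 0 -.3 0 .2; 0 .33 -.12 0 .2; -.02 .33 0 0 .2; -.02 .33 0 0 .2; -.02 .33 0 0 .2; -.02 .33 0 0 .2; -.02 .33 0 0 .2' && python3 -m inch '-.02 .33 0 0 .2; 0 .33 0 0 .2; 0 .114 0 0 .2; 0 0 .2 .018 .2; 0 0 .2 0 .2; 0 0 0 0 .2; 0 0 0 0 .2; 0 0 0 0 .2'; python3 go.py .557 .2237 .0198 -179.4
```

```text
time_s: 14.4
tcp_pos: [0.5667, 0.1097, 0.1184]
eef_rot: [180.0, -0.0, -173.0]
contact_force: [0.6, -0.3, -2.1]
gripper_width: 0.044
gripper_force: 40.0
time_s: 15.4
tcp_pos: [0.5571, 0.224, 0.06]
eef_rot: [179.9, 0.1, -179.4]
contact_force: [-0.0, 0.7, -1.8]
gripper_width: 0.0434
gripper_force: 40.0
t 15.4 tcp [0.5571 0.224  0.06  ] yaw -179.45 F [-0.   0.7 -1.8] w 0.0434
tx 0.000 ty -0.002 tz 0.268 spin -0.0001
```

Next I place it, release and lift, then go to the white stone (tool yaw about −173.6).

```bash
python3 -m inch '0 0 .12 0 .2; 0 0 .1 0 .2; 0 0 .05 0 .2; 0 0 0 0 .2; 0 0 0 0 .66; 0 0 0 0 .66; 0 0 0 0 .66; 0 0 0 0 .66' && python3 -m inch '0 0 -.3 0 .66; 0 0 -.3 0 .66; 0 0 -.1 0 .66; 0 -.1 0 0 .66; 0 -.2 0 0 .66; 0 -.2 0 0 .66; 0 -.2 0 0 .66; 0 0 0 0 .66'; python3 go.py .46 -.1945 .13 -173.6
```

```text
time_s: 16.4
tcp_pos: [0.5563, 0.2237, 0.018]
eef_rot: [-180.0, -0.0, -179.4]
contact_force: [-0.2, 0.5, -1.0]
gripper_width: 0.058
gripper_force: 0.0
time_s: 17.4
tcp_pos: [0.5559, 0.116, 0.1214]
eef_rot: [-179.9, -0.2, -179.6]
contact_force: [0.8, -0.1, -0.3]
gripper_width: 0.0581
gripper_force: 0.0
t 17.4 tcp [0.5559 0.116  0.1214] yaw -179.6 F [ 0.8 -0.1 -0.3] w 0.0581
tx 0.654 ty -2.065 tz -0.058 spin -0.0167
```

```bash
python3 -m inch '.094 -.295 -.008 0 .72; .094 -.295 -.008 0 .72; .093 -.295 -.008 0 .72; .093 -.295 -.008 0 .72; .093 -.295 -.008 0 .72; .093 -.295 -.008 0 .72; .094 -.295 -.01 0 .72; 0 0 0 -.0167 .72' && python3 -m inch '0 0 .2 0 .72; 0 0 .2 0 .72; 0 0 .067 0 .72; 0 0 0 0 .72; 0 0 0 0 .72; 0 0 0 0 .72; 0 0 0 0 .72; 0 0 0 0 .72'; python3 go.py .46 -.1945 .01 -173.6
```

```text
time_s: 18.4
tcp_pos: [0.4603, -0.1941, 0.1306]
eef_rot: [180.0, -0.1, -173.5]
contact_force: [-0.8, 0.2, -0.3]
gripper_width: 0.063
gripper_force: 0.0
time_s: 19.4
tcp_pos: [0.4623, -0.1919, 0.062]
eef_rot: [-180.0, 0.0, -173.4]
contact_force: [0.1, -0.9, 0.0]
gripper_width: 0.0631
gripper_force: 0.0
t 19.4 tcp [ 0.4623 -0.1919  0.062 ] yaw -173.43 F [ 0.1 -0.9  0. ] w 0.0631
tx 0.017 ty -0.015 tz 0.347 spin 0.0005
```

```bash
python3 -m inch '.015 -.015 .2 0 .72; 0 0 .13 0 .72; 0 0 0 0 .72; 0 0 0 0 .2; 0 0 0 0 .2; 0 0 0 0 .2; 0 0 0 0 .2; 0 0 0 0 .2' 40; python3 go.py .5555 .3117 .135 -179.4
```

```text
time_s: 20.4
tcp_pos: [0.4609, -0.1945, 0.013]
eef_rot: [-180.0, 0.1, -173.4]
contact_force: [-1.3, 1.0, 5.5]
gripper_width: 0.0435
gripper_force: 40.0
t 20.4 tcp [ 0.4609 -0.1945  0.013 ] yaw -173.41 F [-1.3  1.   5.5] w 0.0435
tx -1.014 ty 3.280 tz -0.813 spin 0.0166
```

```bash
python3 -m inch '0 0 -.3 0 .2; 0 0 -.3 0 .2; 0 0 -.21 0 .2; -.1 .32 0 0 .2; -.1 .32 0 0 .2; -.1 .32 0 0 .2; -.1 .32 0 0 .2; -.1 .32 0 0 .2' && python3 -m inch '-.1 .32 0 0 .2; -.1 .32 0 0 .2; -.1 .32 0 0 .2; -.1 .32 0 0 .2; -.1 .32 0 0 .2; -.014 .08 .1 .0166 .2; 0 0 .2 0 .2; 0 0 .2 0 .2'; python3 go.py .5565 .3117 .06 -179.4
```

```text
time_s: 21.4
tcp_pos: [0.5067, 0.0541, 0.1336]
eef_rot: [180.0, -0.0, -173.4]
contact_force: [0.3, 0.3, -3.2]
gripper_width: 0.044
gripper_force: 40.0
time_s: 22.4
tcp_pos: [0.5543, 0.3118, 0.0574]
eef_rot: [-180.0, -0.0, -179.4]
contact_force: [0.9, 0.3, -2.1]
gripper_width: 0.0439
gripper_force: 40.0
t 22.4 tcp [0.5543 0.3118 0.0574] yaw -179.4 F [ 0.9  0.3 -2.1] w 0.0439
tx -0.014 ty -0.001 tz -0.017 spin 0.0000
```

```bash
python3 -m inch '-.016 0 .12 0 .2; 0 0 .08 0 .2; 0 0 .045 0 .2; 0 0 0 0 .2; 0 0 0 0 .66; 0 0 0 0 .66; 0 0 0 0 .66; 0 0 0 0 .66' && python3 -m inch '0 0 -.3 0 .66; .1 -.1 -.35 0 .66; .1 -.2 -.35 0 .66; .12 -.2 -.35 0 .66; 0 -.17 -.35 0 .66; 0 0 -.35 0 .66; 0 0 -.12 0 .66; 0 0 0 0 .66' && python3 -m inch '0 0 0 0 .66; 0 0 0 0 .66; 0 0 0 0 .66;0 0 0 0 .66;0 0 0 0 .66;0 0 0 0 .66;0 0 0 0 .66;0 0 0 0 .66' &&  python3 - <<'E'
from h import *
import pickle
from m3 import board
c=capture("wrist");cv2.imwrite("pics/w4.png",c["color"]);pickle.dump(c,open("w4.pkl","wb"));s=get_state();print(s["tcp_pos"],s["eef_rot"])
E
```

```text
time_s: 23.4
tcp_pos: [0.5575, 0.3119, 0.0223]
eef_rot: [180.0, 0.0, -179.4]
contact_force: [-0.1, -0.3, -0.2]
gripper_width: 0.0578
gripper_force: 0.0
time_s: 24.4
tcp_pos: [0.511, 0.2112, 0.3486]
eef_rot: [179.9, 0.2, -179.4]
contact_force: [0.8, -0.3, -0.9]
gripper_width: 0.0577
gripper_force: 0.0
time_s: 25.4
tcp_pos: [0.5106, 0.211, 0.347]
eef_rot: [180.0, 0.0, -179.4]
contact_force: [0.5, 0.4, -0.5]
gripper_width: 0.0578
gripper_force: 0.0
[0.51059999 0.21099668 0.34699831] [ 1.79998066e+02  2.04107595e-03 -1.79407902e+02]
```

View pics/w4.png

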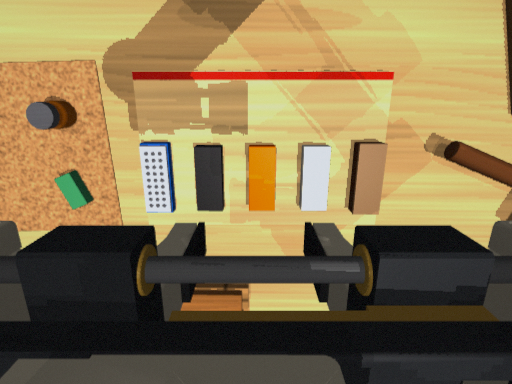

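The three stones stand in a row: plate (157,178), black (209,178), orange (262,178), white (315,178), strop (367,178). I'll check this with numbers.

```bash
cat > m4.py <<'E'
from m3 import *
c=pickle.load(open("w4.pkl","rb"))
board(c,(125,65,405,90),(138,138,173,220),(345,136,390,220))
print("coarse",rect(c,blob(c,(0,0,0),(179,255,75),(188,138,230,216)),.036))
print("medium",rect(c,blob(c,(8,200,90),(24,255,255),(242,138,282,218)),.036))
print("fine",rect(c,blob(c,(0,0,120),(179,50,255),(294,138,336,218)),.036))
print("green",rect(c,blob(c,(45,60,60),(85,255,255),(45,160,100,220)),.028))
E
python3 m4.py; python3 go.py .582 -.1015 .13 -157
```

```text
plate (array([0.5578, 0.0495], dtype=float32), (np.float32(0.1151), np.float32(0.0425)), np.float32(0.55)) 
strop (array([0.5568, 0.4033], dtype=float32), (np.float32(0.1173), np.float32(0.0446)), np.float32(0.48)) 
red (array([0.3947, 0.2236], dtype=float32), (np.float32(0.4097), np.float32(0.0103)), np.float32(-89.41))
coarse (array([0.5555, 0.1378], dtype=float32), (np.float32(0.1087), np.float32(0.0447)), np.float32(0.42))
medium (array([0.5546, 0.2246], dtype=float32), (np.float32(0.1087), np.float32(0.0424)), np.float32(0.48))
fine (array([0.5554, 0.3125], dtype=float32), (np.float32(0.1089), np.float32(0.0437)), np.float32(0.53))
green (array([ 0.5824, -0.0984], dtype=float32), (np.float32(0.059), np.float32(0.0306)), np.float32(22.95))
t 25.45 tcp [0.5106 0.211  0.347 ] yaw -179.41 F [-0.1  0.6  0.2] w 0.0578
tx -0.454 ty -2.088 tz 1.447 spin -0.0622
```

```bash
python3 -m inch '-.065 -.3 .2 0 .6; -.065 -.3 .2 0 .6; -.065 -.3 .2 0 .6; -.065 -.3 .2 0 .6; -.065 -.3 .2 0 .6; -.065 -.3 .2 0 .6; -.064 -.288 .2 -.02 .6; 0 0 .2 -.021 .6' && python3 -m inch '0 0 .2 -.021 .6; 0 0 .11 0 .6; 0 0 0 0 .6; 0 0 0 0 .6; 0 0 0 0 .6; 0 0 0 0 .6; 0 0 0 0 .6; 0 0 0 0 .6'; python3 go.py .582 -.1015 .0095 -157
```

```text
time_s: 26.45
tcp_pos: [0.5822, -0.1042, 0.1057]
eef_rot: [-180.0, -0.0, -164.6]
contact_force: [0.4, 0.8, -0.8]
gripper_width: 0.0527
gripper_force: 0.0
time_s: 27.45
tcp_pos: [0.582, -0.1014, 0.0607]
eef_rot: [-180.0, 0.0, -157.1]
contact_force: [0.5, 0.2, 0.2]
gripper_width: 0.0526
gripper_force: 0.0
t 27.45 tcp [ 0.582  -0.1014  0.0607] yaw -157.08 F [0.5 0.2 0.2] w 0.0526
tx 0.000 ty -0.000 tz 0.341 spin -0.0002
```

```bash
python3 -m inch '0 0 .2 0 .6; 0 0 .13 0 .6; 0 0 0 0 .6; 0 0 0 0 .1; 0 0 0 0 .1; 0 0 0 0 .1; 0 0 0 0 .1; 0 0 0 0 .1' 25; python3 go.py .556 .312 .12 -179.4
```

```text
time_s: 28.45
tcp_pos: [0.5824, -0.1014, 0.0118]
eef_rot: [-180.0, 0.1, -157.1]
contact_force: [-1.5, 0.0, 5.7]
gripper_width: 0.03
gripper_force: 25.0
t 28.45 tcp [ 0.5824 -0.1014  0.0118] yaw -157.07 F [-1.5  0.   5.7] w 0.03
tx -0.912 ty 2.607 tz -0.722 spin 0.0620
```

```bash
python3 -m inch '0 0 -.3 0 .1; 0 0 -.3 0 .1; -.1 .29 -.12 0 .1; -.1 .29 0 0 .1; -.1 .29 0 0 .1; -.1 .29 0 0 .1; -.1 .29 0 0 .1; -.1 .29 0 0 .1' && python3 -m inch '-.1 .29 0 0 .1; -.1 .29 0 0 .1; -.112 .287 0 0 .1; 0 0 0 .02 .1; 0 0 0 .021 .1; 0 0 0 .021 .1; 0 0 0 0 .1; 0 0 0 0 .1'; python3 go.py .556 .312 .0445 -179.4
```

```text
time_s: 29.45
tcp_pos: [0.5627, 0.1754, 0.1189]
eef_rot: [180.0, -0.0, -157.1]
contact_force: [0.5, 0.6, -0.7]
gripper_width: 0.0294
gripper_force: 25.0
time_s: 30.45
tcp_pos: [0.5556, 0.3119, 0.1189]
eef_rot: [-180.0, -0.0, -179.2]
contact_force: [0.2, -0.2, -1.3]
gripper_width: 0.0299
gripper_force: 25.0
t 30.45 tcp [0.5556 0.3119 0.1189] yaw -179.24 F [ 0.2 -0.2 -1.3] w 0.0299
tx -0.003 ty 0.001 tz 0.496 spin 0.0004
```

```bash
python3 -m inch '0 0 .25 0 .1; 0 0 .12 0 .1; 0 0 .08 0 .1; 0 0 .035 0 .1; 0 0 0 0 .1; 0 0 0 0 .1; 0 0 0 0 .1; 0 0 0 0 .1'
```

```text
time_s: 31.45
tcp_pos: [0.5558, 0.3122, 0.0466]
eef_rot: [180.0, 0.0, -179.4]
contact_force: [0.7, -0.5, -0.9]
gripper_width: 0.0297
gripper_force: 25.0
```

```bash
python3 -m inch '0 0 .012 0 .1; 0 0 0 0 .1; 0 0 .006 0 .1; 0 0 0 0 .1; 0 0 0 0 .1; 0 0 0 0 .1; 0 0 0 0 .1; 0 0 0 0 .1'
```

```text
time_s: 32.45
tcp_pos: [0.5557, 0.312, 0.0438]
eef_rot: [180.0, 0.0, -179.4]
contact_force: [-1.5, -1.5, 5.3]
gripper_width: 0.0297
gripper_force: 25.0
```

```bash
python3 -m inch '0 0 0 0 .55; 0 0 0 0 .55; 0 0 0 0 .55; 0 0 -.2 0 .6; 0 0 -.3 0 .6; 0 -.2 -.3 0 .6; 0 -.3 -.2 0 .6; 0 -.3 -.2 0 .6'; python3 go.py .56 -.33 .25 -172.5
```

```text
time_s: 33.45
tcp_pos: [0.5568, 0.191, 0.2246]
eef_rot: [180.0, 0.0, -179.4]
contact_force: [1.5, 0.6, -0.1]
gripper_width: 0.0525
gripper_force: 0.0
t 33.45 tcp [0.5568 0.191  0.2246] yaw -179.36 F [ 1.5  0.6 -0.1] w 0.0525
tx 0.017 ty -3.473 tz -0.169 spin -0.0191
```

```bash
python3 -m inch '0 -.35 0 0 .6; 0 -.35 0 0 .6; 0 -.35 0 0 .6; 0 -.35 0 0 .6; 0 -.35 0 0 .6; 0 -.35 0 0 .6; 0 -.35 0 0 .6; 0 -.35 0 0 .6' && python3 -m inch '0 -.35 -.1 0 .6; 0 -.25 -.07 0 .6; 0 0 0 -.019 .6; 0 0 0 0 .6; 0 0 0 0 .6; 0 0 0 0 .6; 0 0 0 0 .6; 0 0 0 0 .6'
python3 - <<'E'
from h import *
import pickle
c=capture("wrist");cv2.imwrite("pics/w5.png",c["color"]);pickle.dump(c,open("w5.pkl","wb"));t=capture("top");pickle.dump(t,open("t5.pkl","wb"));cv2.imwrite("pics/t5.png",t["color"])
E
python3 go.py .504 -.378 .06 -172.5
```

```text
time_s: 34.45
tcp_pos: [0.5612, -0.2297, 0.2236]
eef_rot: [180.0, 0.0, -179.4]
contact_force: [1.5, 0.2, 0.3]
gripper_width: 0.053
gripper_force: 0.0
time_s: 35.45
tcp_pos: [0.5623, -0.3177, 0.2491]
eef_rot: [-180.0, 0.0, -172.6]
contact_force: [-0.9, -0.8, 0.6]
gripper_width: 0.0527
gripper_force: 0.0
t 35.55 tcp [ 0.5623 -0.3178  0.2491] yaw -172.56 F [-0.3 -0.  -0.4] w 0.0526
tx 0.437 ty -0.348 tz 1.260 spin -0.0002
```

View pics/w5.png

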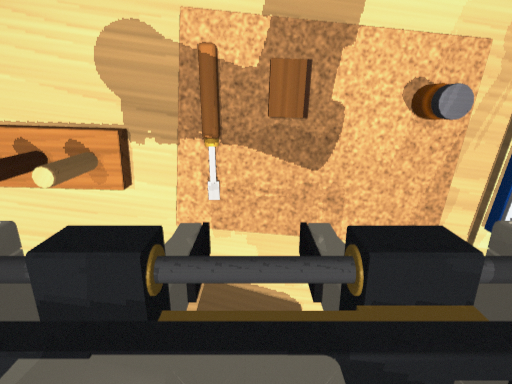

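View pics/t5.png

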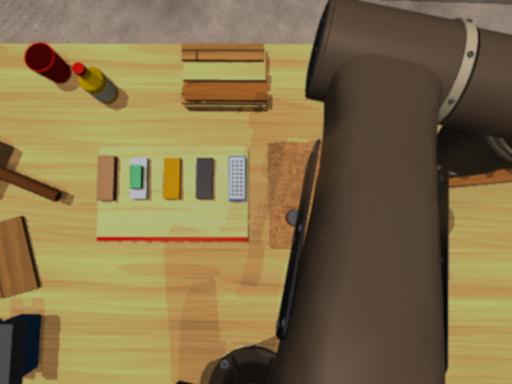

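The wrist view shows the gouge handle from (207,43) to (211,140) and the blade tip at (214,197), with the jar untouched at (450,100). The top view shows the stones in a row with green on white at (136,177).

Run:
```python
from h import *
import pickle
c=pickle.load(open("w5.pkl","rb"));t=pickle.load(open("t5.pkl","rb"))
w2=pickle.load(open("w2.pkl","rb"))
h=cv2.cvtColor(c["color"],cv2.COLOR_BGR2HSV)
print([h[y,x].tolist() for x,y in((207,60),(209,110),(211,130),(190,110),(190,40),(212,165),(217,100))])
ct=blob(c,(5,175,40),(17,255,255),(195,36,224,146),3);print("handle",rect(c,ct,.022),ct.min(0),ct.max(0))
bt=blob(c,(0,0,90),(179,90,255),(203,146,224,204),1);print("blade",rect(c,bt,.015))
for n,lo,hi,z,b in(("green",(45,60,60),(85,255,255),.06,(122,155,150,200)),("white",(0,0,95),(179,60,255),.036,(126,150,154,205)),("white+green",(0,0,0),(0,0,0),0,None)):
    if b: print(n,rect(t,blob(t,lo,hi,b,2),z))
e1=ct[:,0][ct[:,0,1]<60].mean(0)
t0=(c,(207,43));from_=None
# height: handle butt-end in two wrist views
c2=blob(w2,(8,160,60),(18,255,255),(108,75,160,165),3)
print("h",tri([(c,cv2.minAreaRect(ct)[0]),(w2,cv2.minAreaRect(c2)[0])]).round(4))
```

```text
[[14, 179, 140], [14, 178, 139], [14, 179, 138], [14, 144, 175], [16, 142, 239], [17, 7, 243], [13, 179, 74]]
handle (array([ 0.4333, -0.391 ], dtype=float32), (np.float32(0.0192), np.float32(0.012)), np.float32(-82.56)) [[199  43]] [[215  54]]
blade (array([ 0.5871, -0.3716], dtype=float32), (np.float32(0.0747), np.float32(0.0164)), np.float32(8.5))
green (array([0.5544, 0.3079], dtype=float32), (np.float32(0.055), np.float32(0.0317)), np.float32(0.66))
white (array([0.5549, 0.3086], dtype=float32), (np.float32(0.1101), np.float32(0.0461)), np.float32(0.63))
h [ 0.4608 -0.3636  0.1057]
```

Run:
```python
from h import *
import pickle
c=pickle.load(open("w5.pkl","rb"));w2=pickle.load(open("w2.pkl","rb"))
ct=blob(c,(5,162,40),(17,255,255),(195,36,224,146),3);print("handle",rect(c,ct,.022),ct.min(0),ct.max(0))
c2=blob(w2,(8,160,60),(18,255,255),(108,75,160,165),3);print("w2",rect(w2,c2,.022),c2.min(0),c2.max(0))
print("h",tri([(c,cv2.minAreaRect(ct)[0]),(w2,cv2.minAreaRect(c2)[0])]).round(4))
```

```text
handle (array([ 0.483 , -0.3842], dtype=float32), (np.float32(0.1123), np.float32(0.0226)), np.float32(7.34)) [[198  43]] [[219 138]]
w2 (array([ 0.4825, -0.3826], dtype=float32), (np.float32(0.1135), np.float32(0.0259)), np.float32(7.78)) [[117  83]] [[148 156]]
h [ 0.4808 -0.3847  0.0182]
```

```bash
python3 go.py .505 -.381 .06 -172.5;  python3 -m inch '.15 -.12 .25 0 .6; .15 -.12 .25 0 .6; .13 -.13 .25 0 .6; 0 0 .25 0 .6; 0 0 .2 0 .6; 0 0 .06 0 .6; 0 0 0 0 .6; 0 0 0 0 .6'; python3 go.py .505 -.381 .0095 -172.5
```

```text
t 35.55 tcp [ 0.5623 -0.3178  0.2491] yaw -172.56 F [-0.3 -0.  -0.4] w 0.0526
tx 0.433 ty -0.368 tz 1.260 spin -0.0002
time_s: 36.55
tcp_pos: [0.5065, -0.3817, 0.0615]
eef_rot: [-179.9, 0.1, -172.5]
contact_force: [-0.1, -0.7, 0.0]
gripper_width: 0.053
gripper_force: 0.0
t 36.55 tcp [ 0.5065 -0.3817  0.0615] yaw -172.54 F [-0.1 -0.7  0. ] w 0.053
tx 0.009 ty 0.006 tz 0.347 spin -0.0001
```

```bash
python3 -m inch '.009 0 .2 0 .6; 0 0 .13 0 .6; 0 0 0 0 .6; 0 0 0 0 .05; 0 0 0 0 .05; 0 0 0 0 .05; 0 0 0 0 .05; 0 0 0 0 .05' 30; python3 go.py .4475 .2024 .15 -89.4
```

```text
time_s: 37.55
tcp_pos: [0.5045, -0.3817, 0.0111]
eef_rot: [-180.0, 0.0, -172.5]
contact_force: [0.1, 1.1, 5.0]
gripper_width: 0.0219
gripper_force: 30.0
t 37.55 tcp [ 0.5045 -0.3817  0.0111] yaw -172.54 F [0.1 1.1 5. ] w 0.0219
tx -0.129 ty 3.910 tz -0.926 spin -0.2310
```

```bash
python3 -m inch '0 0 -.3 0 .05; 0 0 -.3 0 .05; 0 0 -.32 0 .05; -.01 .3 0 0 .05; -.01 .3 0 0 .05; -.01 .3 0 0 .05; -.01 .3 0 0 .05; -.01 .3 0 0 .05' && python3 -m inch '-.01 .3 0 0 .05; -.01 .3 0 0 .05; -.01 .3 0 0 .05; -.01 .3 0 0 .05; -.01 .3 0 0 .05; -.01 .3 0 0 .05; -.01 .3 0 0 .05; -.01 .3 0 0 .05' && python3 -m inch '0 0 0 -.025 .05; 0 0 0 -.025 .05; 0 0 0 -.025 .05; 0 0 0 -.025 .05; 0 0 0 -.025 .05; 0 0 0 -.025 .05; 0 0 0 -.025 .05; 0 0 0 -.025 .05'; python3 go.py .4475 .2024 .06 -89.4
```

```text
time_s: 38.55
tcp_pos: [0.4818, -0.156, 0.1483]
eef_rot: [180.0, -0.0, -172.6]
contact_force: [0.1, 0.8, -1.3]
gripper_width: 0.0215
gripper_force: 30.0
time_s: 39.55
tcp_pos: [0.4471, 0.2024, 0.1483]
eef_rot: [180.0, -0.0, -172.6]
contact_force: [1.5, 0.3, -0.5]
gripper_width: 0.022
gripper_force: 30.0
time_s: 40.55
tcp_pos: [0.4474, 0.2009, 0.1482]
eef_rot: [180.0, -0.0, -100.3]
contact_force: [-0.1, 0.8, -1.7]
gripper_width: 0.0222
gripper_force: 30.0
t 40.55 tcp [0.4474 0.2009 0.1482] yaw -100.28 F [-0.1  0.8 -1.7] w 0.0222
tx -0.010 ty 0.001 tz 0.588 spin -0.0302
```

```bash
python3 -m inch '-.01 0 0 -.015 .05; 0 0 .1 -.015 .05; 0 0 .25 0 .05; 0 0 .2 0 .05; 0 0 0 0 .05; 0 0 0 0 .05; 0 0 0 0 .05; 0 0 0 0 .05'; python3 go.py .4475 .2024 .0195 -89.4
```

```text
time_s: 41.55
tcp_pos: [0.4485, 0.203, 0.067]
eef_rot: [-179.9, 0.1, -89.8]
contact_force: [0.4, 0.8, -0.8]
gripper_width: 0.0219
gripper_force: 30.0
t 41.55 tcp [0.4485 0.203  0.067 ] yaw -89.76 F [ 0.4  0.8 -0.8] w 0.0219
tx 0.004 ty 0.006 tz 0.317 spin -0.0010
```

```bash
python3 -m inch '0 .006 .15 -.001 .05; 0 0 .1 0 .05; 0 0 .05 0 .05; 0 0 .015 0 .05; 0 0 0 0 .05; 0 0 0 0 .05; 0 0 0 0 .05; 0 0 0 0 .05'
```

```text
time_s: 42.55
tcp_pos: [0.4474, 0.2028, 0.0191]
eef_rot: [-180.0, 0.0, -89.4]
contact_force: [-1.2, -0.5, 2.7]
gripper_width: 0.0217
gripper_force: 30.0
```

Contact is felt. I'll open partly, lift, move clear and take a final look.

```bash
python3 -m inch '0 0 0 0 .42; 0 0 0 0 .42; 0 0 0 0 .42; 0 0 0 0 .42; 0 0 -.1 0 .42; 0 0 -.3 0 .42; 0 0 -.3 0 .42; 0 0 -.3 0 .42' && python3 -m inch '.3 0 -.2 0 .42; .3 0 -.2 0 .42; .3 0 0 0 .42; .3 0 0 0 .42; .3 0 0 0 .42; .3 0 0 0 .42; .3 0 0 0 .42; 0 0 0 0 .42' && python3 -m inch '.3 0 0 0 .42; .3 0 0 0 .42; .3 0 0 0 .42; .3 0 0 0 .42; .3 0 0 0 .42; 0 0 0 0 .42; 0 0 0 0 .42; 0 0 0 0 .42';  python3 - <<'E'
from h import *
import pickle
t=capture("top");s=capture("side");pickle.dump(t,open("t6.pkl","wb"))
v=np.hstack([cv2.resize(t["color"][120:260,70:440],None,fx=1.05,fy=1.05,interpolation=cv2.INTER_CUBIC),]);cv2.imwrite("pics/t6.png",cv2.resize(t["color"][130:260,80:430],(798,296)))
cv2.imwrite("pics/s6.png",s["color"])
for n,lo,hi,z,b in(("handle",(5,120,40),(19,255,255),.034,(130,205,185,230)),("jar",(0,0,0),(179,255,75),.064,(280,200,310,232)),("jar0",(0,0,0),(179,255,75),.064,(280,200,310,232))):
    c=dict(t); 
    if n=="jar0": c["color"]=cv2.imread("pics/top0.png")
    ct=blob(c,lo,hi,b,2); print(n,None if ct is None else rect(c,ct,z))
E
```

```text
time_s: 43.55
tcp_pos: [0.4469, 0.2024, 0.1702]
eef_rot: [180.0, -0.0, -89.4]
contact_force: [0.9, 1.3, 0.1]
gripper_width: 0.0365
gripper_force: 0.0
time_s: 44.55
tcp_pos: [0.4498, -0.1147, 0.2285]
eef_rot: [180.0, -0.0, -89.6]
contact_force: [-0.5, -0.4, -0.4]
gripper_width: 0.0365
gripper_force: 0.0
time_s: 45.55
tcp_pos: [0.453, -0.3364, 0.2289]
eef_rot: [-180.0, 0.0, -89.3]
contact_force: [0.5, -0.2, -0.6]
gripper_width: 0.0369
gripper_force: 0.0
handle (array([0.4444, 0.208 ], dtype=float32), (np.float32(0.0507), np.float32(0.0184)), np.float32(-89.24))
jar (array([ 0.4495, -0.0871], dtype=float32), (np.float32(0.0051), np.float32(0.0025)), np.float32(0.28))
jar0 (array([ 0.4536, -0.1036], dtype=float32), (np.float32(0.0405), np.float32(0.038)), np.float32(-89.71))
```

View pics/t6.png

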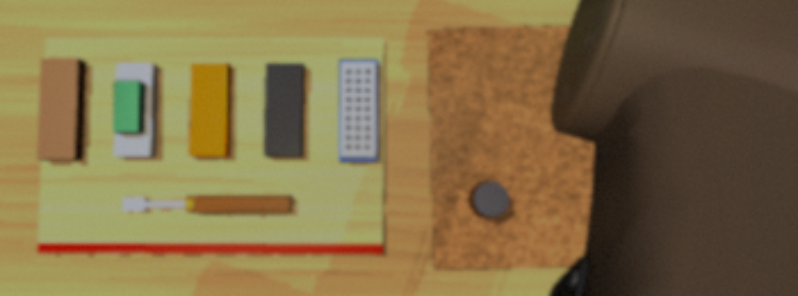

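View pics/s6.png

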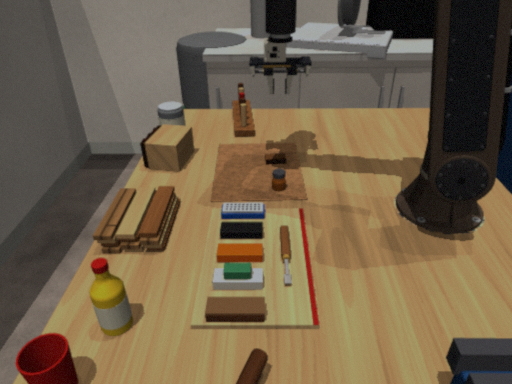

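The pictures show the board laid out as asked. The gouge (centre 207,204 in the crop) lies between the stones' near ends (row 157) and the red strip (row 247), centred on orange (210). Green sits on white, and the jar is unmoved at top-view (295,217). The arm is clear.

```bash
python3 -c "
from plant import close_job
print(close_job())"
```

```text
the job is handed in; nothing more can be done
None
```

The honing board is set up as asked and the job is handed in after about 46 s of robot time; the final camera views show every piece where it should be and the jar undisturbed.

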